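# Set up the jeweller's soldering station

## Task

Set the soldering station up for heating from below: centre the white honeycomb board on the turntable and stand the little tripod upright in the middle of it. The charcoal block goes back flat inside the rim of the oblong steel tray and the square firebrick flat inside the rim of the square steel tray; each block now occupies another's place, and the empty tile is free for parking one meanwhile. Set everything down, never drop it, and leave the flux dish and the amber bottle standing where they are.

Things in the scene. Friction and masses are not known exactly. Their poses are not given: they have to be found in the camera images.
- charcoal_block: Near-black charcoal soldering block, loose, 100 mm (its x) by 62 mm (its y) by 30 mm high, about 110 g. Starts on the turntable at any angle; belongs in the oblong tray. Origin: centre of its underside, z up.
- honeycomb_board: White honeycomb ceramic soldering board with rows of small dark holes, loose, 100 mm (x) by 68 mm (y) by 18 mm thick, about 150 g. Starts in the square tray; belongs on the turntable. Origin: centre of its underside, z up.
- firebrick: Cream square firebrick, loose, 62 by 62 mm by 32 mm high, about 100 g. Starts in the oblong tray; belongs in the square tray. Origin: centre of its underside, z up.
- tripod: Small steel soldering tripod, loose, 50 mm high, about 70 g: a round wire-mesh top in a ring of 54 mm diameter and 6 mm thickness (44 to 50 mm above the feet), on three thin legs whose feet stand on a circle of 44 mm diameter. Stands on the bench top. Pick it up across the ring. Origin: centre of its underside, z up.
- turntable: Soldering turntable, fixed foot with a flat round grey plate of 150 mm diameter that can spin stiffly about the vertical axis; the plate's top is 45 mm above the bench, without a rim. Origin: on the axis at bench height, z up.
- long_tray: Oblong steel tray, fixed, 156 mm (x) by 106 mm (y) outside, 150 by 100 mm inside; its floor is 2 mm above the bench, its rim 5.5 mm above the bench and 3 mm thick. Origin: centre of its underside, z up.
- square_tray: Square steel tray, fixed, 126 by 126 mm outside, 120 by 120 mm inside; its floor is 2 mm above the bench, its rim 5.5 mm above the bench and 3 mm thick. Origin: centre of its underside, z up.
- tile: Empty square terracotta tile, fixed, 108 by 108 mm, flat top 8 mm above the bench: the free spot. Origin: centre of its underside, z up.
- flux_dish: White ceramic flux dish with an off-white borax cone in it, loose, 66 mm diameter, 42 mm high in all, near the tripod. To be left alone. Origin: centre of its underside, z up.
- flux_bottle: Small amber glass flux bottle with a black cap, loose, 36 mm diameter, 60 mm high, near the tripod. To be left alone. Origin: centre of its underside, z up.
Mind the look-alikes: they are no part of the job. What is shaped like the tripod but pink is not meant.

How it is judged:
At the end, for the whole second after the job is handed in: Charcoal block flat on the oblong tray's floor and firebrick flat on the square tray's floor, inside the rims; honeycomb board flat on the turntable, centred within 15 mm; tripod upright on the board within 12 mm of its middle; all released and at rest (x of charcoal_block in the frame of long_tray between -0.032 and 0.032 m and y of charcoal_block in the frame of long_tray between -0.032 and 0.032 m and z of charcoal_block in the frame of long_tray between -0.001 and 0.0042 m and angle between each of charcoal_block, firebrick, honeycomb_board's own z axis and vertical below 0.06 rad and x of firebrick in the frame of square_tray between -0.034 and 0.034 m and y of firebrick in the frame of square_tray between -0.034 and 0.034 m and z of firebrick in the frame of square_tray between -0.001 and 0.0042 m and horizontal distance between honeycomb_board and turntable below 0.015 m and z of honeycomb_board in the frame of turntable between 0.041 and 0.049 m and horizontal distance between tripod and honeycomb_board below 0.012 m and z of tripod in the frame of honeycomb_board between 0.014 and 0.022 m and angle between tripod's own z axis and vertical below 0.08 rad and linear speed of each of charcoal_block, honeycomb_board, firebrick, tripod below 0.01 m/s); the robot touches nothing.
It fails at once if a block, the board or the tripod is dropped (falls untouched by the fingers, by about 25 mm or more) ((contact force between charcoal_block and the fingers below 0.05 N and linear speed of charcoal_block above 0.7 m/s) or (contact force between honeycomb_board and the fingers below 0.05 N and linear speed of honeycomb_board above 0.7 m/s) or (contact force between firebrick and the fingers below 0.05 N and linear speed of firebrick above 0.7 m/s) or (contact force between tripod and the fingers below 0.05 N and linear speed of tripod above 0.7 m/s)).
It fails at once if the flux dish is shifted by more than 25 mm or tipped (distance of flux_dish from where it was at the start of the episode above 0.025 m or angle between flux_dish's own z axis and vertical above 0.4 rad).
It fails at once if the amber bottle is shifted by more than 25 mm or tipped (distance of flux_bottle from where it was at the start of the episode above 0.025 m or angle between flux_bottle's own z axis and vertical above 0.4 rad).
It also fails if it takes over 115 s, if anything falls off the work surface, if the arm or the gripper's body presses on something with over 40 N, if the wrist force passes 120 N, or if a joint passes its speed limit or range.

## Robot

A 7-joint arm with a two-finger parallel gripper is mounted at the origin on the work surface. World frame = base frame: x ahead of the robot, y to its left, z up, the work surface at z = 0. Lengths are in m, angles in rad, forces in N, time in s.
With the tool pointing down it reaches from about 0.35 to 0.9 m from the base axis. Payload 8.1 kg.
Tool frame: the origin (TCP) lies on the front face of the gripper's body, between the roots of the fingers; the fingertips stand 66 mm ahead of it and the grasp point (between the pads) lies 47 mm ahead of it (arm.finger_overhang is the distance from the TCP to the fingertips, in m); z points along the fingers, y is the line along which they close (so a half turn about z gives the same grasp; the last joint's range is limited). The gripper opens to 92 mm and grips with 3 to 60 N. Pads are 19 mm wide; open, the fingers measure 130 mm over their backs; the gripper's body (75 mm by 190 mm) begins 47 mm behind the grasp point.
Start: joints at [-1.302, 0.434, 0.025, 1.573, -0.012, 1.134, -0.075], TCP at [0.227, 0.582, 0.292] pointing down, gripper open.
Joint ranges: [-2.62, 2.62], [-0.44, 2.09], [-1.27, 1.32], [0.08, 2.57], [-1.32, 4.46], [0.12, 2], [-2.74, 2.74]. Speed limits (rad/s): [2.22, 2.22, 3.01, 3.01, 3.14, 3.14, 3.14].

## Interface

Orientations are given as a rotation vector (axis times angle).
In Python, from cell import readout, cams, workorder, spotter, arm gives the robot as it stands.
- The arm moves only by the tool creep_tool, called after ">>>" in YAML: its name, and indented under it one key for each argument. Schema: {"type":"object","properties":{"motion":{"type":"object","properties":{"tx":{"type":"array","items":{"type":"number"},"minItems":1,"maxItems":10},"ty":{"type":"array","items":{"type":"number"},"minItems":1,"maxItems":10},"tz":{"type":"array","items":{"type":"number"},"minItems":1,"maxItems":10},"rz":{"type":"array","items":{"type":"number"},"minItems":1,"maxItems":10},"jaw":{"type":"array","items":{"type":"number"},"minItems":1,"maxItems":10}},"additionalProperties":false,"required":["tx","ty","tz","rz","jaw"]},"clamp_n":{"type":"number"},"only":{"type":"string"},"quiet":{"type":"boolean"},"lines":{"type":"string"}},"required":["motion"],"additionalProperties":false}. motion is an object with one list for each field, all of the same length, 1 to 10, a row being the entries at one place: tx, ty, tz (the shift in m), rz (a turn about the tool's z in rad), jaw (the opening from 0.0 (shut) to 1.0 (fully open)); each row shifts and turns the commanded pose from where the row before left it, along the tool's axes as they then stand; what a row does not reach is not made up. A row lasts 1/10 s, in which the tool goes at most 0.05 m and 0.15 rad, less where a joint would pass 70% of its speed; a pose out of reach is approached as far as the arm can. The fingers move at their own pace and stop on an object; clamp_n is the grip in N (left out, the last holds). Time passes only in rows, so rows that do not move let the fingers close. The tool returns the time, the measured TCP pose, the force, the opening and the grip force at its end. only (a regular expression) keeps the lines of the reply that match it, lines (a string "A,B") keeps lines A to B, and quiet returns only ok. Input that does not fit is refused with a message, and nothing moves.
- readout.observe(): the state, without advancing time (a new reading comes with each control period).
- cams.get_image(name): name is "scene" or "side" or "wrist"; returns a dict with "image" (400x640x3 uint8, blue, green, red), "fx", "fy", "cx", "cy" (pixels), "cam_to_world" (4x4, takes a point from camera to world coordinates); the wrist camera has in their place "mount" (4x4, takes a point from camera to tool coordinates, whose origin is the TCP and whose axes are the flange's). Camera axes: x right, y down, z forward; pixel columns grow to the right and rows downward; lengths in m; the calibration is good to about 2 mm. A picture is of the moment at which its call begins: read the wrist's pose just before it. There is no depth.
- workorder.sign_off(): hands the job in; it is judged then, once.
Trained networks look in a picture, given as the dict that the camera call returned (one of the last four; its "shot" number tells which), for a name from the list of things; names that differ only in an ending like _2 or _b are one class to them, and where a whole thing is asked for, a point or a joint stands for the part that bears it (a point fixed in the world has none). Each returns a list of dicts, best first, with "score" (0 to 1); they miss things now and then, are a little off and sometimes report something else, mostly with a low value. They report only what shows in the picture. A call takes as long as a camera call. They do not tell look-alikes from the thing itself.
- spotter.boxes_of(picture, name): "centre" ([x, y, z] in m, in the coordinates of the camera as it stood for that picture, good to about 4 mm: the middle of the surface that is visible of it).
The state is a dict: "clock": time; "joints": joint angles; "dq": joint speeds; "joint_efforts": joint torques, N m; "position": TCP position; "ee_rot": TCP orientation; "force": force on the tool from outside, world axes, zero at the start; "ft_torque": the same for the moment, N m; "width": opening from 0.0 (shut) to 1.0 (fully open); "gripper_force": force on a finger pad.
Only numpy, scipy, OpenCV 4.12 (cv2) and the standard library are available. Lean on these libraries where they do the work, as an engineer would, in place of code of your own. Each camera call takes 0.05 s, during which the arm holds its last target. There are 200 camera calls.

## Working session

There is one attempt and no reset: what is moved stays moved. The work goes in short steps, Python scripts to look and compute and a tool call to move; the robot and the scene stay as the last step left them, time stands still between calls to the robot, and variables do not carry over. Pictures are saved under pics/ and viewed, at most 14 in all, crops included, and the job is handed in when it is done.

```bash
ls; mkdir -p pics; cat > h.py <<'E'
import numpy as np, cv2
from cell import readout,cams,workorder,spotter,arm
from scipy.spatial.transform import Rotation as R
N=["charcoal_block","honeycomb_board","firebrick","tripod","turntable","long_tray","square_tray","tile","flux_dish","flux_bottle"]
def shot(n):
    s=readout.observe(); p=cams.get_image(n)
    if n=="wrist":
        T=np.eye(4);T[:3,:3]=R.from_rotvec(s["ee_rot"]).as_matrix();T[:3,3]=s["position"]
        p["T"]=T@np.array(p["mount"])
    else: p["T"]=np.array(p["cam_to_world"])
    return p
def w(p,c): return (p["T"]@np.r_[c,1])[:3]
def pix(p,X):
    c=np.linalg.inv(p["T"])@np.r_[X,1]; return np.array([p["fx"]*c[0]/c[2]+p["cx"],p["fy"]*c[1]/c[2]+p["cy"]])
def plane(p,uv,z):
    d=p["T"][:3,:3]@np.array([(uv[0]-p["cx"])/p["fx"],(uv[1]-p["cy"])/p["fy"],1]);o=p["T"][:3,3]
    return o+d*(z-o[2])/d[2]
E
python3 - <<'E'
from h import *
np.set_printoptions(precision=3,suppress=True)
for c in["scene","side"]:
    p=shot(c);cv2.imwrite(f"pics/{c}0.png",p["image"]);print(c,p["T"][:3,3])
    for n in N:
        for d in spotter.boxes_of(p,n)[:3]:
            X=w(p,d["centre"]);print(n,round(d["score"],2),X,pix(p,X).astype(int))
s=readout.observe();print(s["clock"],s["position"],R.from_rotvec(s["ee_rot"]).as_matrix())
E
```

```text
pics
scene [0.779 0.358 0.725]
charcoal_block 0.64 [ 0.442 -0.3    0.073] [260  85]
honeycomb_board 0.68 [ 0.652 -0.136  0.022] [222 194]
firebrick 0.78 [0.428 0.323 0.033] [477 297]
tripod 0.66 [ 0.448 -0.118  0.051] [307 141]
tripod 0.61 [ 0.36  -0.024  0.046] [368 149]
turntable 0.67 [0.462 0.12  0.035] [379 226]
turntable 0.61 [ 0.471 -0.294  0.041] [252 103]
long_tray 0.9 [0.449 0.311 0.005] [458 305]
square_tray 0.88 [ 0.653 -0.115  0.004] [228 206]
square_tray 0.39 [ 0.449 -0.119  0.05 ] [307 141]
tile 0.94 [0.659 0.113 0.009] [293 292]
flux_dish 0.81 [0.459 0.021 0.017] [345 195]
flux_bottle 0.94 [0.461 0.123 0.038] [381 226]
flux_bottle 0.39 [ 0.443 -0.301  0.075] [259  84]
side [ 0.12  -0.88   0.635]
charcoal_block 0.8 [ 0.431 -0.332  0.073] [349 289]
charcoal_block 0.48 [0.449 0.106 0.032] [282 195]
honeycomb_board 0.69 [ 0.643 -0.153  0.016] [394 238]
firebrick 0.62 [0.412 0.29  0.032] [250 168]
tripod 0.85 [ 0.344 -0.126  0.049] [270 247]
tripod 0.55 [ 0.351 -0.029  0.047] [261 223]
tripod 0.52 [ 0.448 -0.128  0.05 ] [315 237]
turntable 0.82 [ 0.416 -0.342  0.041] [343 308]
long_tray 0.73 [0.412 0.298 0.003] [249 175]
square_tray 0.96 [ 0.638 -0.16   0.   ] [393 245]
tile 0.89 [0.656 0.106 0.011] [350 189]
flux_dish 0.61 [0.451 0.002 0.012] [296 221]
flux_bottle 0.57 [0.453 0.105 0.031] [283 195]
1.1 [0.227 0.582 0.292] [[-0.932  0.363  0.   ]
 [ 0.363  0.932  0.   ]
 [-0.     0.    -1.   ]]
```

View pics/scene0.png

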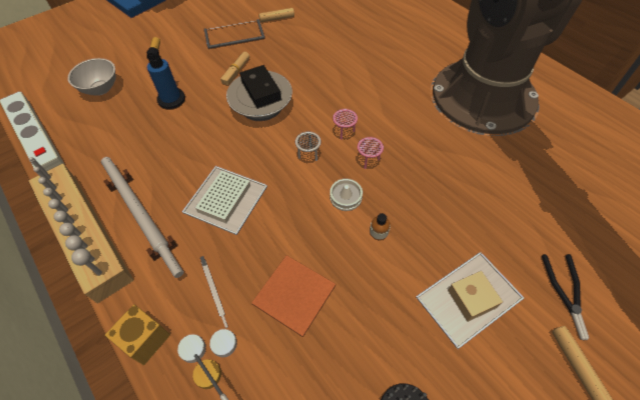

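View pics/side0.png

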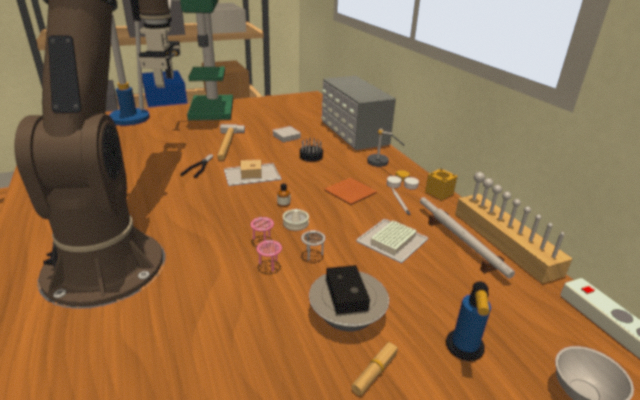

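Scene view: the tripod look-alikes are pink at (345,122) and (370,151), and the steel one at (307,146) is the one I want. The charcoal block is at (260,85) on the turntable, the board at (222,196), the brick at (477,297) and the empty tile at (293,292). A blue torch stands near the turntable at (170,85).

```bash
cat >> h.py <<'E'
np.set_printoptions(precision=4,suppress=True)
def go(x,y,z,ang=None):
    """print displacement in tool axes to TCP x,y,z and turn so that tool y lies at angle ang (deg, mod 180)"""
    s=readout.observe();M=R.from_rotvec(s["ee_rot"]).as_matrix();d=M.T@(np.r_[x,y,z]-s["position"])
    a=np.degrees(np.arctan2(M[1,1],M[0,1]));t=0
    if ang is not None:
        t=-np.radians((ang-a+90)%180-90)   # tool z is down
    print("pos",s["position"],"yaw_y",round(a,1),"j7",round(s["joints"][6],2),"tilt",M[:,2],"\n -> d",d,"dist",round(np.linalg.norm(d),3),"turn",round(t,3),"t",s["clock"])
def rect(p,z,c,half=0.12,ppm=2000):
    """orthographic view of plane z around c: column -> +x, row -> -y"""
    n=int(2*half*ppm);W=[(c[0]-half,c[1]+half),(c[0]+half,c[1]+half),(c[0]+half,c[1]-half),(c[0]-half,c[1]-half)]
    H=cv2.getPerspectiveTransform(np.float32([pix(p,[*q,z]) for q in W]),np.float32([[0,0],[n,0],[n,n],[0,n]]))
    return cv2.warpPerspective(p["image"],H,(n,n))
E
python3 - <<'E'
from h import *
p=shot("wrist");print(np.array(p["mount"]),p["fx"],p["cx"],p["cy"])
go(0.43,0.25,0.26)
a=shot("scene");b=shot("side")
v=[rect(a,0.032,(.44,.31)),rect(a,0.075,(.44,-.31)),rect(a,0.02,(.65,-.13)),rect(a,0.05,(.43,-.07))]
v=[cv2.resize(i,(300,300)) for i in v]
cv2.imwrite("pics/r1.png",np.vstack([np.hstack(v[:2]),np.hstack(v[2:])]))
E
```

```text
[[-0.0008 -0.9558 -0.2941  0.0812]
 [ 1.     -0.0008 -0.0002  0.0008]
 [-0.0001 -0.2941  0.9558 -0.0928]
 [ 0.      0.      0.      1.    ]] 352.61450405690016 325.32074731809945 199.33454897739333
pos [0.2271 0.5823 0.2923] yaw_y 68.7 j7 -0.08 tilt [ 0.  0. -1.] 
 -> d [-0.3098 -0.2359  0.0323] dist 0.391 turn 0 t 1.15
```

View pics/r1.png

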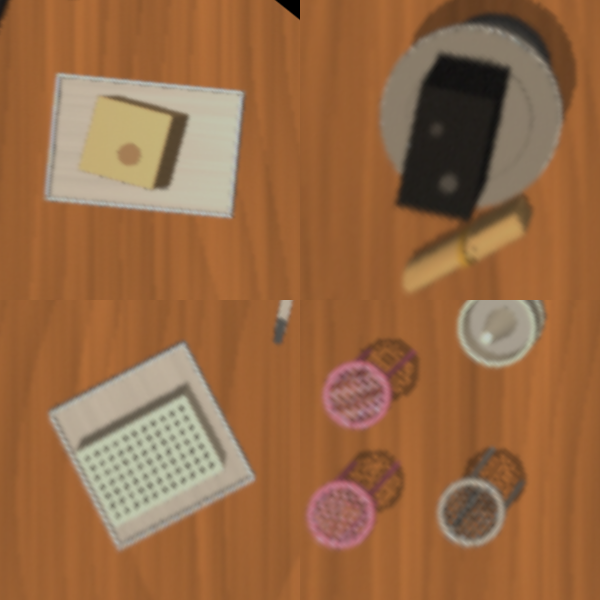

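>>> creep_tool:
  motion: {"tx": [-0.035, -0.035, -0.035, -0.035, -0.035, -0.035, -0.035, -0.032, 0, 0], "ty": [-0.022, -0.022, -0.022, -0.022, -0.022, -0.022, -0.022, -0.023, 0, 0], "tz": [0.005, 0.005, 0.005, 0.005, 0.005, 0.005, 0.005, 0.005, 0, 0], "rz": [0, 0, 0, 0, 0, 0, 0, 0, -0.15, 0], "jaw": [1, 1, 1, 1, 1, 1, 1, 1, 1, 1]}
  clamp_n: 30

```text
clock: 2.25
position: [0.4215, 0.3156, 0.2523]
ee_rot: [0.348, 3.122, 0.0]
force: [-1.1, 0.6, 0.3]
width: 0.999
gripper_force: 0.0
```

```bash
cat >> h.py <<'E'
def top(p,z,c,lo,hi,half=.08,hsv=True):
    """minAreaRect of the coloured blob nearest c in the rectified plane z"""
    im=rect(p,z,c,half);m=cv2.inRange(cv2.cvtColor(im,cv2.COLOR_BGR2HSV),np.array(lo),np.array(hi))
    m=cv2.morphologyEx(cv2.morphologyEx(m,cv2.MORPH_CLOSE,np.ones((15,15))),cv2.MORPH_OPEN,np.ones((15,15)))
    cs=cv2.findContours(m,cv2.RETR_EXTERNAL,cv2.CHAIN_APPROX_NONE)[0]
    b=max(cs,key=cv2.contourArea);(u,v),(a,bb),t=cv2.minAreaRect(b)
    cv2.drawContours(im,[np.int32(cv2.boxPoints(((u,v),(a,bb),t)))],0,(0,0,255),2)
    n=im.shape[0];print("centre",c[0]+(u-n/2)/2000,c[1]-(v-n/2)/2000,"sides",a/2,bb/2,"side a at deg",-t,"fill",cv2.contourArea(b)/a/bb)
    return im
E
python3 - <<'E'
from h import *
p=shot("wrist");c=(.421,.316)
im=rect(p,.034,c,.1)
hsv=cv2.cvtColor(im,cv2.COLOR_BGR2HSV)
for q in [(200,200),(180,180),(200,230),(60,200),(350,200),(200,60),(200,350)]: print(q,hsv[q[1],q[0]])
i2=top(p,.034,c,(20,80,140),(32,255,255))
i3=rect(p,.0055,(.44,.31),.1)
for d in spotter.boxes_of(p,"firebrick")[:1]+spotter.boxes_of(p,"long_tray")[:1]: print(w(p,d["centre"]))
cv2.imwrite("pics/b1.png",np.hstack([cv2.resize(i,(390,390)) for i in(i2,i3)]))
go(.421,.316,.076,77.6)
E
```

```text
(200, 200) [ 18  91 196]
(180, 180) [ 31  54 206]
(200, 230) [ 16 117 126]
(60, 200) [ 94  10 212]
(350, 200) [ 14 162 180]
(200, 60) [ 14 164 176]
(200, 350) [ 14 167 145]Traceback (most recent call last):
  File "<stdin>", line 6, in <module>
  File "h.py", line 36, in top
    b=max(cs,key=cv2.contourArea);(u,v),(a,bb),t=cv2.minAreaRect(b)
ValueError: max() iterable argument is empty
```

```bash
python3 - <<'E'
from h import *
p=shot("wrist");c=(.421,.316)
i2=rect(p,.034,c,.1)
for n in("firebrick","long_tray"):
  for d in spotter.boxes_of(p,n)[:1]: X=w(p,d["centre"]);print(n,X,pix(p,X))
cv2.imwrite("pics/b1.png",np.hstack([p["image"][:,::1],i2])[:,:]if 0 else np.hstack([cv2.resize(p["image"],(480,300)),cv2.resize(i2,(300,300))]))
go(.421,.316,.076,77.6)
E
```

```text
long_tray [0.3927 0.312  0.0067] [312.757  150.3257]
pos [0.4203 0.3178 0.2524] yaw_y 77.2 j7 0.63 tilt [-0.0001  0.0006 -1.    ] 
 -> d [-0.0012 -0.0017  0.1763] dist 0.176 turn -0.007 t 2.45
```

View pics/b1.png

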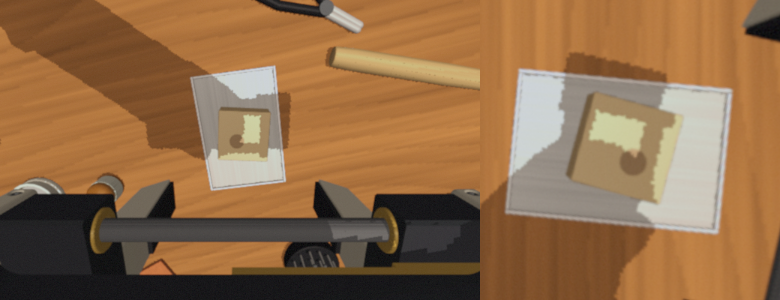

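Wrist view: the brick top is centred at about (629,148) in the rectified half, i.e. (0.420, 0.317). That agrees with the scene view, so I descend and grip.

>>> creep_tool:
  motion: {"tx": [0, 0, 0, 0, 0, 0, 0, 0, 0, 0], "ty": [0, 0, 0, 0, 0, 0, 0, 0, 0, 0], "tz": [0.044, 0.044, 0.044, 0.03, 0.014, 0, 0, 0, 0, 0], "rz": [0, 0, 0, 0, 0, 0, 0, 0, 0, 0], "jaw": [1, 1, 1, 1, 1, 0, 0, 0, 0, 0]}
  clamp_n: 30

```text
clock: 3.45
position: [0.4213, 0.3173, 0.0774]
ee_rot: [0.348, 3.121, 0.002]
force: [-0.1, -0.1, 6.7]
width: 0.674
gripper_force: 29.8
```

```bash
python3 - <<'E'
from h import *
p=shot("scene")
def cv(c,z0,uvs,z1):
    P=[]
    for u,v in uvs:
        X=np.r_[c[0]+(u-150)*.0008,c[1]-(v-150)*.0008,z0]; P.append(plane(p,pix(p,X),z1)[:2])
    P=np.array(P);e=np.degrees(np.arctan2(*(P[1]-P[0])[::-1]));print(P.mean(0),"edge01",e,np.linalg.norm(np.diff(P,axis=0),axis=1));
cv((.44,.31),.032,[(57,73),(243,92),(232,217),(45,199)],.0055)
cv((.65,-.13),.02,[(49,112),(184,42),(255,178),(121,249)],.0055)
cv((.65,-.13),.02,[(79,160),(185,93),(224,167),(116,226)],.020)
im=rect(p,.008,(.655,.11),.12);m=cv2.inRange(cv2.cvtColor(im,cv2.COLOR_BGR2HSV),np.array((0,150,90)),np.array((9,255,255)))
cs=max(cv2.findContours(m,0,1)[0],key=cv2.contourArea);(u,v),s,t=cv2.minAreaRect(cs);print("tile",.655+(u-240)/2000,.11-(v-240)/2000,s,-t)
E
```

```text
[0.4223 0.3121] edge01 -5.8325637451913 [0.1553 0.1042 0.156 ]
[ 0.6492 -0.1361] edge01 27.407575437818483 [0.1242 0.1253 0.1238]
[ 0.6508 -0.1392] edge01 32.29597638594313 [0.1003 0.0669 0.0985]Traceback (most recent call last):
  File "<stdin>", line 12, in <module>
ValueError: max() iterable argument is empty
```

>>> creep_tool:
  motion: {"tx": [0, 0, -0.035, -0.04, -0.04, -0.04, -0.04, -0.04, -0.04, 0], "ty": [0, 0, -0.02, -0.021, -0.021, -0.022, -0.022, -0.022, -0.021, 0], "tz": [-0.03, -0.04, 0, 0, 0, 0, 0, 0, 0, 0], "rz": [0, 0, 0, 0, 0, 0, 0, 0, 0, 0], "jaw": [0, 0, 0, 0, 0, 0, 0, 0, 0, 0]}

```text
clock: 4.5
position: [0.6607, 0.1033, 0.1467]
ee_rot: [0.361, 3.116, -0.006]
force: [0.8, -1.4, -0.9]
width: 0.68
gripper_force: 29.8
```

```bash
python3 - <<'E'
from h import *
p=shot("scene")
P=np.array([plane(p,q,.008) for q in [(291,256),(335,290),(302,334),(252,296)]]);print(P.mean(0),P[:,:2])
go(P[:,0].mean(),P[:,1].mean(),.0845)
E
```

```text
[0.657  0.1154 0.008 ] [[0.6204 0.0537]
 [0.5985 0.1555]
 [0.69   0.1799]
 [0.7192 0.0726]]
pos [0.6583 0.1066 0.1463] yaw_y 76.9 j7 1.16 tilt [ 0.0016 -0.0019 -1.    ] 
 -> d [0.0034 0.0083 0.0618] dist 0.062 turn 0 t 4.55
```

>>> creep_tool:
  motion: {"tx": [0.003, 0, 0, 0, 0, 0, 0], "ty": [0.008, 0, 0, 0, 0, 0, 0], "tz": [0.02, 0.025, 0.012, 0.004, 0.002, 0, 0], "rz": [0, 0, 0, 0, 0, 0, 0], "jaw": [0, 0, 0, 0, 0, 0, 0]}

```text
clock: 5.25
position: [0.6557, 0.1194, 0.0843]
ee_rot: [0.348, 3.121, 0.001]
force: [0.1, 0.7, -0.4]
width: 0.677
gripper_force: 29.8
```

>>> creep_tool:
  motion: {"tx": [0, 0, 0, 0, 0, 0, 0, 0, 0], "ty": [0, 0, 0, 0, 0, 0, 0, 0, 0], "tz": [0.001, 0, 0, -0.01, -0.03, -0.05, -0.05, -0.04, 0], "rz": [0, 0, 0, 0, 0, 0, 0, 0, 0], "jaw": [0, 0.85, 1, 1, 1, 1, 1, 1, 1]}

```text
clock: 6.15
position: [0.6579, 0.1197, 0.2701]
ee_rot: [0.347, 3.111, 0.006]
force: [0.4, -0.6, -0.3]
width: 0.999
gripper_force: 0.0
```

```bash
python3 - <<'E'
from h import *
a=shot("scene");b=shot("side")
cv2.imwrite("pics/r2.png",np.hstack([cv2.resize(rect(a,.04,(.656,.117),.1),(390,390)),cv2.resize(rect(a,.045,(.44,-.315),.1),(390,390))]))
go(.44,-.25,.27,70)
E
```

```text
pos [0.6555 0.1194 0.2641] yaw_y 77.3 j7 1.14 tilt [ 0.0029  0.0008 -1.    ] 
 -> d [ 0.1289 -0.4078 -0.0069] dist 0.428 turn 0.127 t 6.25
```

View pics/r2.png

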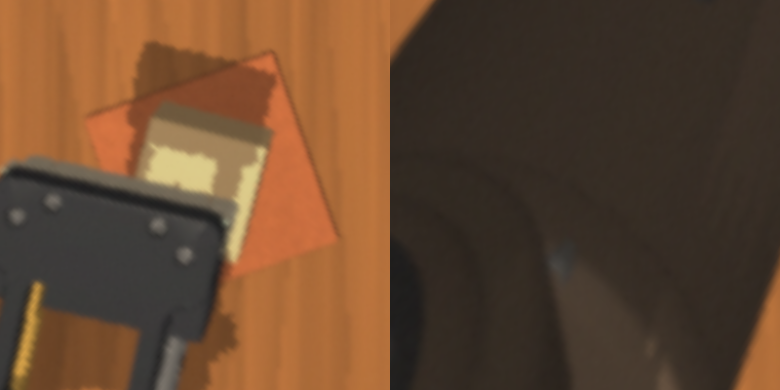

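Scene view: the brick rests on the tile, mostly behind the gripper in the left half. The arm hides the turntable in the right half. Next I check where the torch stands before moving to the charcoal block.

```bash
python3 - <<'E'
from h import *
a=shot("scene");b=shot("side")
print(plane(a,(172,100),0),plane(b,(467,347),0))
def tri(ua,ub):
    A=[];B=[]
    for p,u in((a,ua),(b,ub)):
        o=p["T"][:3,3];d=plane(p,u,0)-o;d/=np.linalg.norm(d);M=np.eye(3)-np.outer(d,d);A.append(M);B.append(M@o)
    return np.linalg.solve(sum(A),sum(B))
print(tri((153,52),(480,290)),tri((157,42),(486,305)))
go(.437,-.27,.29,-11)
E
```

```text
[ 0.5995 -0.4681 -0.    ] [ 0.6042 -0.4736  0.    ]
[ 0.5971 -0.4723  0.1377] [ 0.5775 -0.5031  0.1376]
pos [0.6545 0.1193 0.2615] yaw_y 77.3 j7 1.14 tilt [-0.0015 -0.0003 -1.    ] 
 -> d [ 0.1266 -0.4276 -0.0281] dist 0.447 turn 1.541 t 6.35
```

>>> creep_tool:
  motion: {"tx": [0.014, 0.014, 0.014, 0.014, 0.014, 0.014, 0.014, 0.014, 0.014, 0], "ty": [-0.046, -0.046, -0.046, -0.046, -0.046, -0.046, -0.046, -0.046, -0.046, 0], "tz": [-0.004, -0.004, -0.004, -0.004, -0.004, -0.004, 0, 0, 0, 0], "rz": [0, 0, 0, 0, 0, 0, 0, 0, 0, 0], "jaw": [1, 1, 1, 1, 1, 1, 1, 1, 1, 1]}

```text
clock: 7.35
position: [0.4363, -0.2629, 0.2853]
ee_rot: [-0.363, -3.117, 0.004]
force: [0.7, -0.2, 0.3]
width: 1.002
gripper_force: 0.0
```

>>> creep_tool:
  motion: {"tx": [0, 0, 0, 0, 0, 0, 0, 0, 0, 0], "ty": [0, 0, 0, 0, 0, 0, 0, 0, 0, 0], "tz": [0, 0, 0, 0, 0, 0, 0, 0, 0, 0], "rz": [0.15, 0.15, 0.15, 0.15, 0.15, 0.15, 0.15, 0.15, 0.15, 0.15], "jaw": [1, 1, 1, 1, 1, 1, 1, 1, 1, 1]}

```text
clock: 8.35
position: [0.4408, -0.256, 0.285]
ee_rot: [-2.387, -2.039, 0.002]
force: [-0.2, -0.0, 0.0]
width: 1.001
gripper_force: 0.0
```

```bash
python3 - <<'E'
from h import *
p=shot("wrist");p=shot("wrist");c=(.437,-.311)
for n in("charcoal_block","turntable"):
  for d in spotter.boxes_of(p,n)[:1]: X=w(p,d["centre"]);print(n,X,pix(p,X))
cv2.imwrite("pics/c1.png",np.hstack([cv2.resize(p["image"],(400,250)),cv2.resize(rect(p,.075,c,.1),(250,250))]))
go(*c,.13,-11)
E
```

```text
charcoal_block [ 0.4355 -0.3056  0.0714] [330.4296 236.4799]
turntable [ 0.4633 -0.2989  0.0468] [356.6286 216.293 ]
pos [ 0.441  -0.2562  0.2854] yaw_y -8.4 j7 0.44 tilt [-0.0017  0.0004 -1.    ] 
 -> d [-0.0548  0.0043  0.1554] dist 0.165 turn 0.046 t 8.55
```

View pics/c1.png

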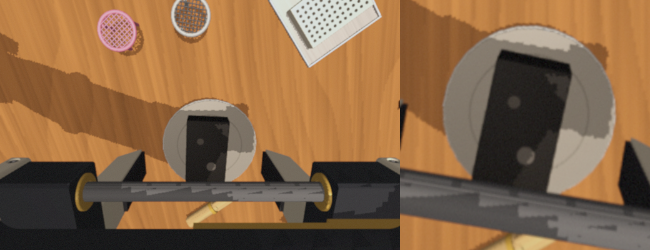

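>>> creep_tool:
  motion: {"tx": [0, -0.028, -0.028, 0, 0], "ty": [0, 0.003, 0.003, 0, 0], "tz": [0, 0.02, 0.03, 0.03, 0], "rz": [0.046, 0, 0, 0, 0], "jaw": [1, 1, 1, 1, 1]}

```text
clock: 9.05
position: [0.4339, -0.312, 0.2027]
ee_rot: [-2.422, -1.99, 0.005]
force: [-1.0, 1.4, -0.1]
width: 1.002
gripper_force: 0.0
```

```bash
python3 - <<'E'
from h import *
go(.4365,-.312,.122,-11)
E
```

```text
pos [ 0.4339 -0.312   0.2027] yaw_y -11.2 j7 0.59 tilt [-0.0064  0.0032 -1.    ] 
 -> d [0.0004 0.0031 0.0807] dist 0.081 turn -0.003 t 9.05
```

>>> creep_tool:
  motion: {"tx": [0, 0, 0, 0, 0, 0, 0, 0], "ty": [0.002, 0, 0, 0, 0, 0, 0, 0], "tz": [0.03, 0.03, 0.02, 0, 0, 0, 0, 0], "rz": [0, 0, 0, 0, 0, 0, 0, 0], "jaw": [1, 1, 1, 0, 0, 0, 0, 0]}
  clamp_n: 35

```text
clock: 9.85
position: [0.4385, -0.3135, 0.1274]
ee_rot: [2.428, 1.992, 0.002]
force: [-1.2, 1.7, 8.7]
width: 0.673
gripper_force: 35.0
```

```bash
python3 - <<'E'
from h import *
go(.4365,-.312,.25,-11)
E
```

```text
pos [ 0.4385 -0.3135  0.1274] yaw_y -11.3 j7 0.65 tilt [ 0.0017 -0.0005 -1.    ] 
 -> d [ 0.001  -0.002  -0.1226] dist 0.123 turn -0.005 t 9.85
```

>>> creep_tool:
  motion: {"tx": [0, 0, 0, 0.02, 0.04, 0.045, 0.045, 0.045, 0.045, 0.045], "ty": [0, 0, 0, -0.005, -0.009, -0.01, -0.01, -0.01, -0.01, -0.01], "tz": [-0.02, -0.04, -0.04, -0.02, 0, 0, 0, 0, 0, 0], "rz": [0, 0, 0, 0, 0, 0, 0, 0, 0, 0], "jaw": [0, 0, 0, 0, 0, 0, 0, 0, 0, 0]}

```text
clock: 10.85
position: [0.4307, -0.0195, 0.2469]
ee_rot: [2.429, 1.992, 0.002]
force: [1.1, 1.0, -1.5]
width: 0.67
gripper_force: 35.0
```

>>> creep_tool:
  motion: {"tx": [0.045, 0.045, 0.045, 0.045, 0.045, 0.045, 0.045, 0.045, 0.03, 0], "ty": [-0.01, -0.01, -0.01, -0.01, -0.01, -0.01, -0.01, -0.01, -0.007, 0], "tz": [0, 0, 0, 0, 0, 0, 0, 0, 0, 0], "rz": [0, 0, 0, 0, 0, 0, 0, 0, 0, 0], "jaw": [0, 0, 0, 0, 0, 0, 0, 0, 0, 0]}

```text
clock: 11.85
position: [0.4204, 0.3836, 0.2463]
ee_rot: [-2.421, -1.999, -0.003]
force: [-0.0, 0.3, -1.4]
width: 0.671
gripper_force: 35.0
```

>>> creep_tool:
  motion: {"tx": [0, 0, 0, 0, 0, 0, 0, 0, 0, 0], "ty": [0, 0, 0, 0, 0, 0, 0, 0, 0, 0], "tz": [0, 0, 0, 0, 0, 0, 0, 0, 0, 0], "rz": [-0.14, -0.14, -0.14, -0.14, -0.14, -0.14, -0.14, -0.14, -0.14, -0.14], "jaw": [0, 0, 0, 0, 0, 0, 0, 0, 0, 0]}

```text
clock: 12.85
position: [0.4223, 0.3773, 0.2466]
ee_rot: [0.567, 3.089, -0.0]
force: [-0.6, -0.3, -0.7]
width: 0.671
gripper_force: 35.0
```

```bash
python3 - <<'E'
from h import *
go(.4223,.3121,.086,84.2)
p=shot("scene");cv2.imwrite("pics/d1.png",np.hstack([cv2.resize(rect(p,.045,(.44,-.31),.12),(390,390)),cv2.resize(rect(p,.0055,(.42,.31),.12),(390,390))]))
E
```

```text
pos [0.4223 0.3773 0.2466] yaw_y 69.2 j7 0.34 tilt [ 0.0006 -0.0004 -1.    ] 
 -> d [-0.023  -0.0609  0.1606] dist 0.173 turn -0.262 t 12.85
```

View pics/d1.png

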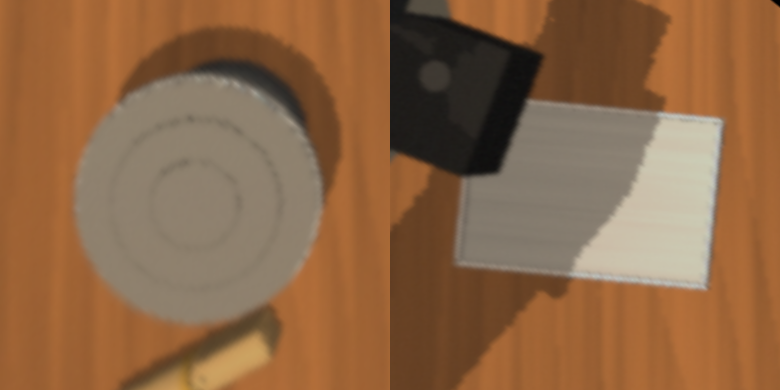

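Left half of the view: the plate centre is at (198,199), i.e. turntable at (0.4415, -0.312). Right half: the tray centre is at (588,192), i.e. (0.422, 0.312). The block is still held at upper left.

>>> creep_tool:
  motion: {"tx": [0, 0, -0.003, -0.003, 0, 0, 0, 0], "ty": [0, 0, -0.03, -0.035, 0, 0, 0, 0], "tz": [0, 0, 0, 0.04, 0.045, 0.045, 0, 0], "rz": [-0.14, -0.122, 0, 0, 0, 0, 0, 0], "jaw": [0, 0, 0, 0, 0, 0, 0, 0]}

```text
clock: 13.7
position: [0.4212, 0.3149, 0.1193]
ee_rot: [-0.169, -3.136, 0.002]
force: [-0.2, 0.6, -0.8]
width: 0.669
gripper_force: 35.0
```

```bash
python3 - <<'E'
from h import *
go(.4223,.3121,.0844,84.2)
E
```

```text
pos [0.4212 0.3149 0.1193] yaw_y 83.8 j7 0.62 tilt [-0.0008 -0.0011 -1.    ] 
 -> d [-0.0014 -0.0026  0.0349] dist 0.035 turn -0.006 t 13.7
```

>>> creep_tool:
  motion: {"tx": [-0.001, 0, 0, 0, 0, 0], "ty": [-0.002, 0, 0, 0, 0, 0], "tz": [0.02, 0.008, 0.004, 0.002, 0, 0], "rz": [0, 0, 0, 0, 0, 0], "jaw": [0, 0, 0, 0, 0, 0]}

```text
clock: 14.3
position: [0.4223, 0.3133, 0.0853]
ee_rot: [0.166, 3.137, 0.001]
force: [-0.4, 0.8, -1.1]
width: 0.672
gripper_force: 35.0
```

>>> creep_tool:
  motion: {"tx": [0, 0], "ty": [0, 0], "tz": [0.0015, 0], "rz": [0, 0], "jaw": [0, 0]}

```text
clock: 14.5
position: [0.4223, 0.3133, 0.0844]
ee_rot: [0.166, 3.136, 0.001]
force: [-3.3, -2.2, 14.0]
width: 0.673
gripper_force: 35.0
```

>>> creep_tool:
  motion: {"tx": [0, 0], "ty": [0, 0], "tz": [0.0015, 0], "rz": [0, 0], "jaw": [0, 0]}

```text
clock: 14.7
position: [0.4224, 0.3133, 0.0842]
ee_rot: [0.166, 3.136, 0.001]
force: [-5.6, -5.9, 32.7]
width: 0.671
gripper_force: 35.0
```

>>> creep_tool:
  motion: {"tx": [0, 0, 0, 0, 0, 0, -0.025, -0.025, -0.025, -0.025], "ty": [0, 0, 0, 0, 0, 0, -0.0385, -0.0385, -0.0385, -0.0385], "tz": [-0.002, 0, -0.02, -0.045, -0.05, -0.045, 0, 0, 0, 0], "rz": [0, 0, 0, 0, 0, 0, 0, 0, 0, 0], "jaw": [0.85, 1, 1, 1, 1, 1, 1, 1, 1, 1]}

```text
clock: 15.7
position: [0.5058, 0.1477, 0.2438]
ee_rot: [0.166, 3.137, 0.0]
force: [0.5, -0.4, -1.0]
width: 1.005
gripper_force: 0.0
```

>>> creep_tool:
  motion: {"tx": [-0.025, -0.025, -0.025, -0.025, -0.025, -0.025, -0.025, 0, 0, 0], "ty": [-0.0385, -0.0385, -0.0385, -0.0385, -0.0385, -0.0385, -0.0385, 0, 0, 0], "tz": [0, 0, 0, 0, 0, 0, 0, 0, 0, 0], "rz": [0, 0, 0, 0, 0, 0, 0, 0.14, 0.14, 0.14], "jaw": [1, 1, 1, 1, 1, 1, 1, 1, 1, 1]}

```text
clock: 16.7
position: [0.6506, -0.1378, 0.243]
ee_rot: [-0.827, -3.03, -0.0]
force: [1.3, 0.5, 0.2]
width: 0.996
gripper_force: 0.0
```

>>> creep_tool:
  motion: {"tx": [0, 0, 0, 0, 0, 0, 0, 0, 0, 0], "ty": [0, 0, 0, 0, 0, 0, 0, 0, 0, 0], "tz": [0, 0, 0, 0, 0, 0, 0, 0, 0, 0], "rz": [0.15, 0.15, 0.15, 0.15, 0.15, 0.15, 0.15, 0.15, 0.15, 0.15], "jaw": [1, 1, 1, 1, 1, 1, 1, 1, 1, 1]}

```text
clock: 17.7
position: [0.6507, -0.137, 0.2433]
ee_rot: [-2.67, -1.655, 0.0]
force: [0.3, -0.7, 0.5]
width: 1.002
gripper_force: 0.0
```

```bash
python3 - <<'E'
from h import *
go(.651,-.139,.25,-60.5)
E
```

```text
pos [ 0.6507 -0.137   0.2433] yaw_y -26.4 j7 -0.08 tilt [-0.0004  0.0001 -1.    ] 
 -> d [-0.0017  0.0012 -0.0067] dist 0.007 turn 0.595 t 17.7
```

>>> creep_tool:
  motion: {"tx": [0, 0, 0, 0, 0], "ty": [0, 0, 0, 0, 0], "tz": [-0.01, 0, 0, 0, 0], "rz": [0.15, 0.15, 0.15, 0.145, 0], "jaw": [1, 1, 1, 1, 1]}

```text
clock: 18.2
position: [0.6507, -0.1368, 0.2531]
ee_rot: [3.036, 0.806, -0.001]
force: [0.2, 0.6, -0.2]
width: 1.006
gripper_force: 0.0
```

```bash
python3 - <<'E'
from h import *
p=shot("wrist");c=(.651,-.139)
for n in("honeycomb_board","square_tray"):
  for d in spotter.boxes_of(p,n)[:1]: X=w(p,d["centre"]);print(n,X)
cv2.imwrite("pics/e1.png",np.hstack([cv2.resize(rect(p,.02,c,.1),(390,390)),cv2.resize(rect(p,.0055,(.649,-.136),.1),(390,390))]))
go(.651,-.139,.0745,-60.5)
E
```

```text
honeycomb_board [ 0.6518 -0.133   0.0208]
square_tray [ 0.6536 -0.122   0.0005]
pos [ 0.6507 -0.1371  0.2534] yaw_y -59.9 j7 -0.59 tilt [-0.0004 -0.     -1.    ] 
 -> d [-0.0006  0.0019  0.1789] dist 0.179 turn 0.01 t 18.35
```

View pics/e1.png

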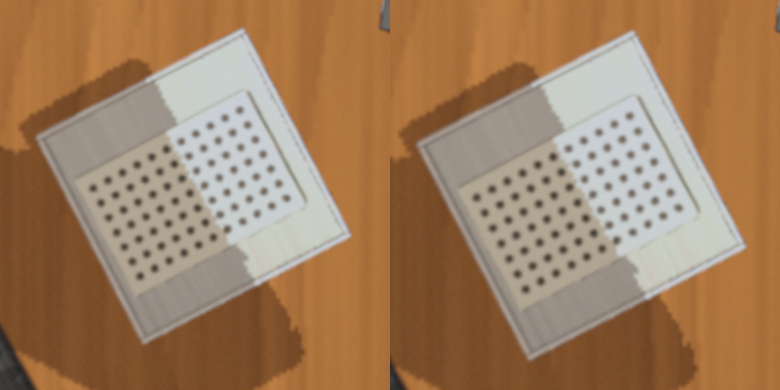

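Close view: the board top is centred at (191,194) with corners (76,181), (247,92), (305,206) and (135,297), so its x axis is at about 27.8°. The tray centre is at about (0.648, -0.136).

>>> creep_tool:
  motion: {"tx": [-0.0014, 0, 0, 0, 0, 0, 0], "ty": [0.0012, 0, 0, 0, 0, 0, 0], "tz": [0, 0.045, 0.045, 0.045, 0.03, 0, 0], "rz": [0.04, 0, 0, 0, 0, 0, 0], "jaw": [1, 1, 1, 1, 1, 1, 1]}

```text
clock: 19.05
position: [0.6503, -0.1393, 0.0892]
ee_rot: [3.051, 0.75, -0.0]
force: [0.4, -0.6, 0.6]
width: 1.0
gripper_force: 0.0
```

```bash
python3 - <<'E'
from h import *
go(.650,-.1388,.0745,-62.2)
E
```

```text
pos [ 0.6503 -0.1393  0.0892] yaw_y -62.4 j7 -0.52 tilt [-0.0001 -0.0001 -1.    ] 
 -> d [-0.     -0.0006  0.0147] dist 0.015 turn -0.003 t 19.05
```

>>> creep_tool:
  motion: {"tx": [0, 0, 0, 0, 0, 0, 0, 0], "ty": [0, 0, 0, 0, 0, 0, 0, 0], "tz": [0.01, 0.0045, 0, 0, 0, 0, 0, 0], "rz": [0, 0, 0, 0, 0, 0, 0, 0], "jaw": [1, 1, 1, 0, 0, 0, 0, 0]}
  clamp_n: 40

```text
clock: 19.85
position: [0.6502, -0.1389, 0.0744]
ee_rot: [3.051, 0.748, 0.001]
force: [-0.2, 0.6, 2.9]
width: 0.737
gripper_force: 40.0
```

```bash
python3 - <<'E'
from h import *
go(.4415,-.312,.2,-62.2)
E
```

```text
pos [ 0.6502 -0.1389  0.0744] yaw_y -62.5 j7 -0.52 tilt [ 0.0004  0.     -1.    ] 
 -> d [-0.2651  0.0569 -0.1257] dist 0.299 turn -0.004 t 19.85
```

>>> creep_tool:
  motion: {"tx": [0, 0, 0, -0.025, -0.04, -0.04, -0.04, -0.04, -0.04, -0.04], "ty": [0, 0, 0, 0.005, 0.009, 0.009, 0.009, 0.009, 0.009, 0.007], "tz": [-0.02, -0.04, -0.04, -0.025, 0, 0, 0, 0, 0, 0], "rz": [0, 0, 0, 0, 0, 0, 0, 0, 0, 0], "jaw": [0, 0, 0, 0, 0, 0, 0, 0, 0, 0]}

```text
clock: 20.85
position: [0.44, -0.3128, 0.1991]
ee_rot: [-3.051, -0.748, 0.0]
force: [1.0, -0.6, -1.8]
width: 0.737
gripper_force: 40.0
```

>>> creep_tool:
  motion: {"tx": [0, 0, 0], "ty": [0, 0, 0], "tz": [0, 0.03, 0], "rz": [0, 0, 0], "jaw": [0, 0, 0]}

```text
clock: 21.15
position: [0.4402, -0.3106, 0.1668]
ee_rot: [-3.048, -0.747, 0.005]
force: [-0.5, 0.4, -1.7]
width: 0.738
gripper_force: 40.0
```

```bash
python3 - <<'E'
from h import *
go(.4415,-.312,.1174,-62.2)
E
```

```text
pos [ 0.4402 -0.3106  0.1668] yaw_y -62.5 j7 -0.17 tilt [-0.0039  0.0027 -1.    ] 
 -> d [0.0006 0.0021 0.0494] dist 0.049 turn -0.005 t 21.15
```

>>> creep_tool:
  motion: {"tx": [0.001, 0, 0, 0, 0], "ty": [0.002, 0, 0, 0, 0], "tz": [0.03, 0.01, 0.006, 0, 0], "rz": [0, 0, 0, 0, 0], "jaw": [0, 0, 0, 0, 0]}

```text
clock: 21.65
position: [0.4436, -0.3135, 0.1239]
ee_rot: [3.051, 0.748, 0.001]
force: [-0.5, 0.3, -1.3]
width: 0.738
gripper_force: 40.0
```

```bash
python3 - <<'E'
from h import *
go(.4415,-.312,.1174,-62.2)
p=shot("scene");cv2.imwrite("pics/f1.png",cv2.resize(rect(p,.065,(.44,-.31),.12),(390,390)))
E
```

```text
pos [ 0.4436 -0.3135  0.1239] yaw_y -62.5 j7 -0.12 tilt [ 0.0006 -0.0004 -1.    ] 
 -> d [-0.0012 -0.0023  0.0065] dist 0.007 turn -0.004 t 21.65
```

View pics/f1.png

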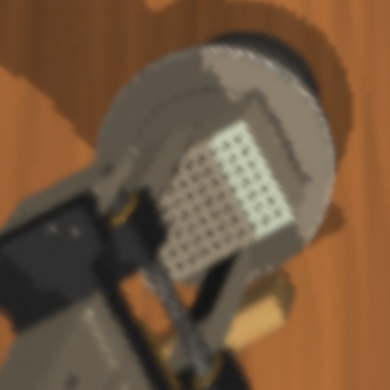

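Scene view: the board is held level just above the plate, its right-hand corners at (243,122) and (295,217), which is close to centred.

>>> creep_tool:
  motion: {"tx": [-0.001, 0, 0, 0], "ty": [-0.002, 0, 0, 0], "tz": [0.004, 0.002, 0, 0], "rz": [0, 0, 0, 0], "jaw": [0, 0, 0, 0]}

```text
clock: 22.1
position: [0.4414, -0.3118, 0.1173]
ee_rot: [-3.051, -0.748, -0.0]
force: [-1.3, 1.9, 3.4]
width: 0.737
gripper_force: 40.0
```

>>> creep_tool:
  motion: {"tx": [0, 0], "ty": [0, 0], "tz": [0.0015, 0], "rz": [0, 0], "jaw": [0, 0]}

```text
clock: 22.3
position: [0.4414, -0.3119, 0.1172]
ee_rot: [-3.05, -0.747, -0.002]
force: [-6.2, 5.6, 26.0]
width: 0.738
gripper_force: 40.0
```

>>> creep_tool:
  motion: {"tx": [0, 0, 0, 0, 0, 0, 0.039, 0.039, 0.039, 0.039], "ty": [0, 0, 0, 0, 0, 0, -0.028, -0.028, -0.028, -0.028], "tz": [-0.002, 0, -0.02, -0.045, -0.05, -0.025, 0, 0, 0, 0], "rz": [0, 0, 0, 0, 0, 0, 0, 0, 0, 0], "jaw": [0.85, 1, 1, 1, 1, 1, 1, 1, 1, 1]}

```text
clock: 23.3
position: [0.5287, -0.1388, 0.2577]
ee_rot: [3.051, 0.747, 0.001]
force: [1.2, -0.7, 0.3]
width: 1.001
gripper_force: 0.0
```

>>> creep_tool:
  motion: {"tx": [0.039, 0.039, 0.039, 0.039, 0.039, 0.038, 0, 0, 0, 0], "ty": [-0.028, -0.028, -0.028, -0.028, -0.028, -0.028, 0, 0, 0, 0], "tz": [0, 0, 0, 0, 0, 0, 0, 0, 0, 0], "rz": [0, 0, 0, 0, 0, 0, -0.15, -0.15, -0.15, -0.15], "jaw": [1, 1, 1, 1, 1, 1, 1, 1, 1, 1]}

```text
clock: 24.3
position: [0.657, 0.1163, 0.2571]
ee_rot: [2.689, 1.625, -0.001]
force: [-0.2, 0.3, 0.5]
width: 0.999
gripper_force: 0.0
```

>>> creep_tool:
  motion: {"tx": [0, 0, 0], "ty": [0, 0, 0], "tz": [0, 0, 0], "rz": [-0.15, -0.12, 0], "jaw": [1, 1, 1]}

```text
clock: 24.6
position: [0.657, 0.116, 0.2574]
ee_rot: [-2.45, -1.966, 0.0]
force: [0.6, -0.2, -0.1]
width: 1.001
gripper_force: 0.0
```

```bash
python3 - <<'E'
from h import *
p=shot("wrist")
for d in spotter.boxes_of(p,"firebrick")[:1]: print(w(p,d["centre"]))
a=shot("scene")
cv2.imwrite("pics/g1.png",np.hstack([cv2.resize(rect(p,.04,(.656,.117),.1),(390,390)),cv2.resize(rect(a,.065,(.4415,-.312),.1),(390,390))]))
go(.656,.117,.0825,-13)
E
```

```text
[0.6531 0.1273 0.0364]
pos [0.6569 0.1161 0.2574] yaw_y -12.8 j7 -0.28 tilt [-0.0002  0.     -1.    ] 
 -> d [ 0.0007 -0.0011  0.1749] dist 0.175 turn 0.003 t 24.75
```

View pics/g1.png

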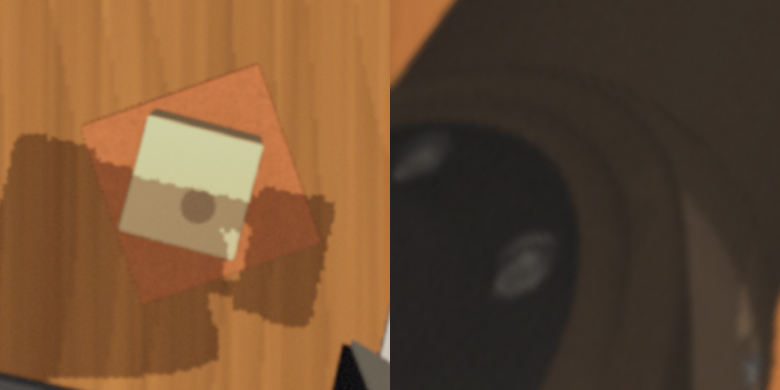

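The brick top on the tile is centred at (191,187), i.e. (0.654, 0.121).

>>> creep_tool:
  motion: {"tx": [0.0037, 0, 0, 0, 0, 0, 0, 0, 0, 0], "ty": [-0.0039, 0, 0, 0, 0, 0, 0, 0, 0, 0], "tz": [0, 0.045, 0.045, 0.045, 0.03, 0.01, 0, 0, 0, 0], "rz": [0, 0, 0, 0, 0, 0, 0, 0, 0, 0], "jaw": [1, 1, 1, 1, 1, 1, 0, 0, 0, 0]}
  clamp_n: 30

```text
clock: 25.75
position: [0.6549, 0.1208, 0.0844]
ee_rot: [2.451, 1.963, 0.004]
force: [-0.6, -0.3, -0.1]
width: 0.701
gripper_force: 0.0
```

```bash
python3 - <<'E'
from h import *
go(.648,-.136,.15,-13)
E
```

```text
pos [0.6549 0.1208 0.0844] yaw_y -12.6 j7 -0.22 tilt [ 0.0026  0.0008 -1.    ] 
 -> d [-0.2521  0.0496 -0.0658] dist 0.265 turn 0.007 t 25.75
```

>>> creep_tool:
  motion: {"tx": [0, 0, 0, 0, -0.036, -0.036, -0.036, -0.036, -0.036, -0.036], "ty": [0, 0, 0, 0, 0.007, 0.007, 0.007, 0.007, 0.007, 0.007], "tz": [0, 0, -0.02, -0.045, 0, 0, 0, 0, 0, 0], "rz": [0, 0, 0, 0, 0, 0, 0, 0, 0, 0], "jaw": [0, 0, 0, 0, 0, 0, 0, 0, 0, 0]}

```text
clock: 26.75
position: [0.6476, -0.1007, 0.1482]
ee_rot: [2.452, 1.964, 0.001]
force: [-0.2, 0.4, -1.5]
width: 0.676
gripper_force: 29.8
```

>>> creep_tool:
  motion: {"tx": [-0.036, 0, 0, 0], "ty": [0.007, 0, 0, 0], "tz": [0, 0, 0.03, 0], "rz": [0, 0, 0, 0], "jaw": [0, 0, 0, 0]}

```text
clock: 27.15
position: [0.6448, -0.1352, 0.115]
ee_rot: [-2.449, -1.961, 0.005]
force: [-1.0, -0.0, -1.5]
width: 0.675
gripper_force: 29.8
```

```bash
python3 - <<'E'
from h import *
go(.648,-.136,.0775,-13)
E
```

```text
pos [ 0.6448 -0.1352  0.115 ] yaw_y -12.6 j7 0.15 tilt [-0.0049  0.0014 -1.    ] 
 -> d [-0.0001  0.0035  0.0374] dist 0.038 turn 0.007 t 27.15
```

>>> creep_tool:
  motion: {"tx": [0, 0, 0, 0, 0, 0], "ty": [0.002, 0, 0, 0, 0, 0], "tz": [0.02, 0.01, 0.004, 0.002, 0, 0], "rz": [0, 0, 0, 0, 0, 0], "jaw": [0, 0, 0, 0, 0, 0]}

```text
clock: 27.75
position: [0.649, -0.1365, 0.0824]
ee_rot: [2.451, 1.964, 0.001]
force: [-0.1, 0.3, -1.7]
width: 0.679
gripper_force: 29.8
```

>>> creep_tool:
  motion: {"tx": [0, 0], "ty": [0, 0], "tz": [0.0015, 0], "rz": [0, 0], "jaw": [0, 0]}

```text
clock: 27.95
position: [0.6488, -0.1364, 0.0803]
ee_rot: [2.452, 1.964, 0.0]
force: [0.8, -0.3, -1.1]
width: 0.678
gripper_force: 29.8
```

>>> creep_tool:
  motion: {"tx": [0, 0], "ty": [0, 0], "tz": [0.001, 0], "rz": [0, 0], "jaw": [0, 0]}

```text
clock: 28.15
position: [0.6486, -0.1364, 0.0791]
ee_rot: [-2.452, -1.964, 0.0]
force: [-0.7, -0.2, -0.6]
width: 0.676
gripper_force: 29.8
```

>>> creep_tool:
  motion: {"tx": [0, 0], "ty": [0, 0], "tz": [0.001, 0], "rz": [0, 0], "jaw": [0, 0]}

```text
clock: 28.35
position: [0.6487, -0.1365, 0.0783]
ee_rot: [2.452, 1.964, 0.0]
force: [-0.4, -0.1, 2.1]
width: 0.677
gripper_force: 29.8
```

>>> creep_tool:
  motion: {"tx": [0, 0], "ty": [0, 0], "tz": [0.001, 0], "rz": [0, 0], "jaw": [0, 0]}

```text
clock: 28.55
position: [0.6487, -0.1365, 0.0783]
ee_rot: [-2.452, -1.964, -0.001]
force: [-5.0, 1.1, 11.6]
width: 0.675
gripper_force: 29.8
```

>>> creep_tool:
  motion: {"tx": [0, 0, 0, 0, 0, 0, -0.0055, -0.0055, -0.0055, -0.0055], "ty": [0, 0, 0, 0, 0, 0, -0.04, -0.04, -0.04, -0.04], "tz": [-0.001, 0, -0.03, -0.045, -0.05, -0.045, 0, 0, 0, 0], "rz": [0, 0, 0, 0, 0, 0, 0, 0, 0, 0], "jaw": [0.85, 1, 1, 1, 1, 1, 1, 1, 1, 1]}

```text
clock: 29.55
position: [0.4861, -0.1228, 0.248]
ee_rot: [2.452, 1.964, 0.0]
force: [1.0, 0.0, 1.2]
width: 1.0
gripper_force: 0.0
```

>>> creep_tool:
  motion: {"tx": [-0.0055, 0, 0, 0, 0, 0, 0, 0, 0], "ty": [-0.04, 0, 0, 0, 0, 0, 0, 0, 0], "tz": [0, 0, 0, 0, 0, 0, 0, 0, 0], "rz": [0, 0.15, 0.15, 0.15, 0.15, 0.15, 0.04, 0, 0], "jaw": [1, 1, 1, 1, 1, 1, 1, 1, 1]}

```text
clock: 30.45
position: [0.4475, -0.1196, 0.2481]
ee_rot: [3.018, 0.872, 0.0]
force: [0.5, -0.6, 0.2]
width: 1.001
gripper_force: 0.0
```

```bash
python3 - <<'E'
from h import *
p=shot("wrist")
for d in spotter.boxes_of(p,"tripod")[:3]: X=w(p,d["centre"]);print(d["score"],X,pix(p,X))
a=shot("side")
cv2.imwrite("pics/t1.png",np.hstack([cv2.resize(rect(p,.050,(.4468,-.1196),.1),(390,390)),cv2.resize(rect(a,.050,(.4468,-.1196),.1),(390,390))]))
go(.4468,-.1196,.092,-58)
E
```

```text
0.96 [ 0.3539 -0.0279  0.0503] [182.3198 221.5008]
0.64 [ 0.3464 -0.1135  0.0487] [263.5323 273.4159]
0.62 [ 0.446  -0.1196  0.0511] [326.3758 189.9565]
pos [ 0.4475 -0.1197  0.2481] yaw_y -57.8 j7 -0.67 tilt [ 0.0001  0.     -1.    ] 
 -> d [-0.0006 -0.0004  0.1561] dist 0.156 turn 0.003 t 30.6
```

View pics/t1.png

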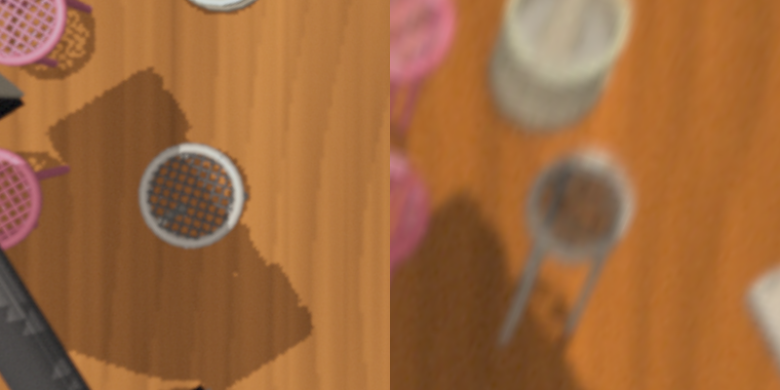

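The crop shows the steel, not pink, tripod at (191,196), i.e. (0.445, -0.120). It is clear of the pink ones at (20,30) and (0,200) and of the dish at (222,0), so the choice holds.

>>> creep_tool:
  motion: {"tx": [-0.0018, 0, 0, 0, 0, 0, 0], "ty": [-0.0008, 0, 0, 0, 0, 0, 0], "tz": [0, 0.045, 0.045, 0.04, 0.02, 0.006, 0], "rz": [0, 0, 0, 0, 0, 0, 0], "jaw": [0.85, 0.85, 0.85, 0.85, 0.85, 0.85, 0.85]}

```text
clock: 31.3
position: [0.4453, -0.1201, 0.0919]
ee_rot: [-3.019, -0.869, 0.002]
force: [-0.0, -0.1, 0.8]
width: 0.852
gripper_force: 0.0
```

>>> creep_tool:
  motion: {"tx": [0, 0, 0, 0, 0, 0], "ty": [0, 0, 0, 0, 0, 0], "tz": [0, 0, 0, 0, 0, 0], "rz": [0, 0, 0, 0, 0, 0], "jaw": [0, 0, 0, 0, 0, 0]}
  clamp_n: 20

```text
clock: 31.9
position: [0.446, -0.1198, 0.0926]
ee_rot: [3.019, 0.87, 0.002]
force: [0.4, 0.5, 6.9]
width: 0.577
gripper_force: 20.0
```

```bash
python3 - <<'E'
from h import *
go(.4415,-.312,.23,-58)
E
```

```text
pos [ 0.446  -0.1198  0.0926] yaw_y -57.9 j7 -0.45 tilt [ 0.001   0.0002 -1.    ] 
 -> d [-0.1059  0.1604 -0.1375] dist 0.236 turn 0.002 t 31.9
```

>>> creep_tool:
  motion: {"tx": [0, 0, 0, 0, 0, 0], "ty": [0, 0, 0, 0, 0, 0], "tz": [-0.01, -0.02, -0.04, -0.05, -0.02, 0], "rz": [0, 0, 0, 0, 0, 0], "jaw": [0, 0, 0, 0, 0, 0]}

```text
clock: 32.5
position: [0.4468, -0.1204, 0.2353]
ee_rot: [3.018, 0.869, 0.009]
force: [-0.0, 0.2, -1.6]
width: 0.576
gripper_force: 20.0
```

```bash
python3 - <<'E'
from h import *
go(.4415,-.312,.23,-58)
p=shot("wrist");a=shot("side")
for q in(p,a):
  for d in spotter.boxes_of(q,"honeycomb_board")[:1]: print(d["score"],w(q,d["centre"]))
cv2.imwrite("pics/k1.png",np.hstack([cv2.resize(p["image"],(400,250)),cv2.resize(rect(a,.063,(.4415,-.312),.1),(390,390))[:250] if 0 else cv2.resize(rect(a,.063,(.4415,-.312),.1),(250,250))]))
E
```

```text
pos [ 0.4468 -0.1204  0.2353] yaw_y -57.9 j7 -0.65 tilt [ 0.0056  0.0002 -1.    ] 
 -> d [-0.1064  0.1595  0.0052] dist 0.192 turn 0.002 t 32.5
0.71 [ 0.4925 -0.3037  0.0524]
0.79 [ 0.4344 -0.3224  0.0602]
```

View pics/k1.png

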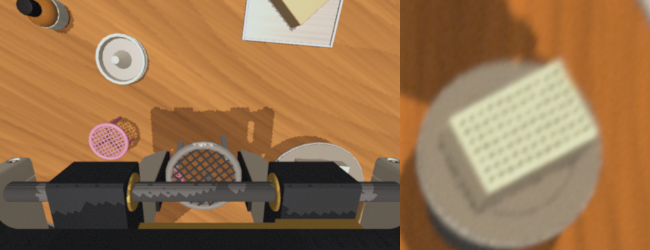

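Side view: the board lies flat on the plate, its corners at (449,124), (560,60), (598,132) and (488,192) putting the centre near (0.441, -0.313). The tripod hangs in the fingers at (203,175) in the wrist view.

>>> creep_tool:
  motion: {"tx": [-0.0267, -0.0267, -0.0267, -0.0267, 0, 0, 0, 0, 0], "ty": [0.04, 0.04, 0.04, 0.0395, 0, 0, 0, 0, 0], "tz": [0, 0, 0, 0, 0, 0.03, 0.02, 0, 0], "rz": [0, 0, 0, 0, 0, 0, 0, 0, 0], "jaw": [0, 0, 0, 0, 0, 0, 0, 0, 0]}

```text
clock: 33.6
position: [0.4394, -0.3114, 0.1815]
ee_rot: [-3.018, -0.869, 0.003]
force: [-0.7, -0.7, -1.3]
width: 0.577
gripper_force: 20.0
```

```bash
python3 - <<'E'
from h import *
go(.441,-.3125,.1556,-58)
a=shot("side");s=shot("scene")
b=a["image"][200:360,250:450];c=s["image"][40:200,170:370]
cv2.imwrite("pics/l1.png",np.hstack([cv2.resize(b,(400,320)),cv2.resize(c,(400,320))]))
E
```

```text
pos [ 0.4394 -0.3114  0.1815] yaw_y -57.9 j7 -0.15 tilt [-0.0024  0.0008 -1.    ] 
 -> d [0.0008 0.0018 0.0259] dist 0.026 turn 0.002 t 33.6
```

View pics/l1.png

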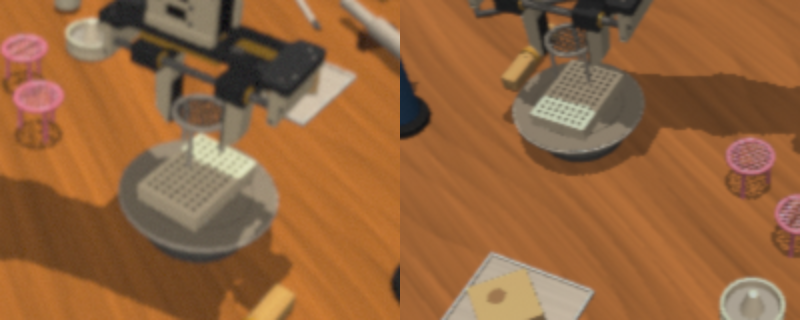

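The tripod hangs upright over the board in both views, at (200,120) on the left and (568,45) on the right, and the brick lies in the square tray at (510,300). I lower it now.

>>> creep_tool:
  motion: {"tx": [0, 0, 0, 0, 0], "ty": [0.001, 0, 0, 0, 0], "tz": [0.012, 0.008, 0.002, 0, 0], "rz": [0, 0, 0, 0, 0], "jaw": [0, 0, 0, 0, 0]}

```text
clock: 34.2
position: [0.4405, -0.3127, 0.1602]
ee_rot: [3.019, 0.869, 0.0]
force: [-0.5, 0.4, -0.6]
width: 0.578
gripper_force: 20.0
```

>>> creep_tool:
  motion: {"tx": [0, 0], "ty": [0, 0], "tz": [0.0015, 0], "rz": [0, 0], "jaw": [0, 0]}

```text
clock: 34.4
position: [0.4405, -0.3126, 0.1587]
ee_rot: [3.019, 0.869, 0.0]
force: [0.1, 0.7, -0.9]
width: 0.577
gripper_force: 20.0
```

>>> creep_tool:
  motion: {"tx": [0, 0], "ty": [0, 0], "tz": [0.0015, 0], "rz": [0, 0], "jaw": [0, 0]}

```text
clock: 34.6
position: [0.4405, -0.3125, 0.157]
ee_rot: [-3.019, -0.869, 0.0]
force: [0.4, 0.5, -0.2]
width: 0.577
gripper_force: 20.0
```

>>> creep_tool:
  motion: {"tx": [0, 0], "ty": [0, 0], "tz": [0.001, 0], "rz": [0, 0], "jaw": [0, 0]}

```text
clock: 34.8
position: [0.4405, -0.3126, 0.1561]
ee_rot: [3.019, 0.869, 0.0]
force: [-0.9, 0.4, -1.1]
width: 0.577
gripper_force: 20.0
```

>>> creep_tool:
  motion: {"tx": [0, 0], "ty": [0, 0], "tz": [0.001, 0], "rz": [0, 0], "jaw": [0, 0]}

```text
clock: 35.0
position: [0.4407, -0.3127, 0.1556]
ee_rot: [3.019, 0.869, 0.001]
force: [-1.1, 0.9, 6.4]
width: 0.575
gripper_force: 20.0
```

>>> creep_tool:
  motion: {"tx": [0, 0, 0, 0, 0, 0, 0, 0.02, 0.02, 0.02], "ty": [0, 0, 0, 0, 0, 0, 0, -0.04, -0.04, -0.04], "tz": [0, 0, 0, -0.01, -0.03, -0.05, -0.05, 0, 0, 0], "rz": [0, 0, 0, 0, 0, 0, 0, 0, 0, 0], "jaw": [0.7, 0.8, 0.85, 0.85, 0.85, 0.85, 0.85, 0.85, 0.85, 0.85]}

```text
clock: 36.0
position: [0.4271, -0.178, 0.2961]
ee_rot: [3.019, 0.867, 0.002]
force: [1.8, 0.7, -0.6]
width: 0.851
gripper_force: 0.0
```

>>> creep_tool:
  motion: {"tx": [0.02, 0.02, 0.02, 0, 0], "ty": [-0.04, -0.04, -0.04, 0, 0], "tz": [0, 0, 0, 0, 0], "rz": [0, 0, 0, 0, 0], "jaw": [0.85, 0.85, 0.85, 0.85, 0.85]}

```text
clock: 36.5
position: [0.4144, -0.0449, 0.2957]
ee_rot: [3.018, 0.873, 0.001]
force: [-0.7, -1.0, 0.5]
width: 0.85
gripper_force: 0.0
```

```bash
python3 - <<'E'
from h import *
a=shot("side");s=shot("scene")
t=rect(s,.113,(.441,-.312),.1);b=rect(s,.063,(.441,-.312),.1)
l=rect(s,.032,(.4223,.312),.1);q=rect(s,.034,(.648,-.136),.1)
f=lambda i:cv2.resize(i,(300,300))
cv2.imwrite("pics/z1.png",np.vstack([np.hstack([f(t),f(b)]),np.hstack([f(l),f(rect(a,.063,(.441,-.312),.1))])]))
for n in("firebrick","charcoal_block","tripod","honeycomb_board","flux_dish","flux_bottle"):
  for d in spotter.boxes_of(s,n)[:2]: print(n,d["score"],w(s,d["centre"]))
E
```

```text
firebrick 0.87 [ 0.6489 -0.1219  0.0326]
charcoal_block 0.66 [0.4298 0.3092 0.0292]
tripod 0.79 [ 0.4381 -0.3112  0.1094]
tripod 0.76 [ 0.3564 -0.0251  0.0488]
honeycomb_board 0.64 [ 0.4511 -0.3047  0.0607]
flux_dish 0.93 [0.4575 0.0214 0.0137]
flux_bottle 0.91 [0.4632 0.122  0.0369]
```

View pics/z1.png

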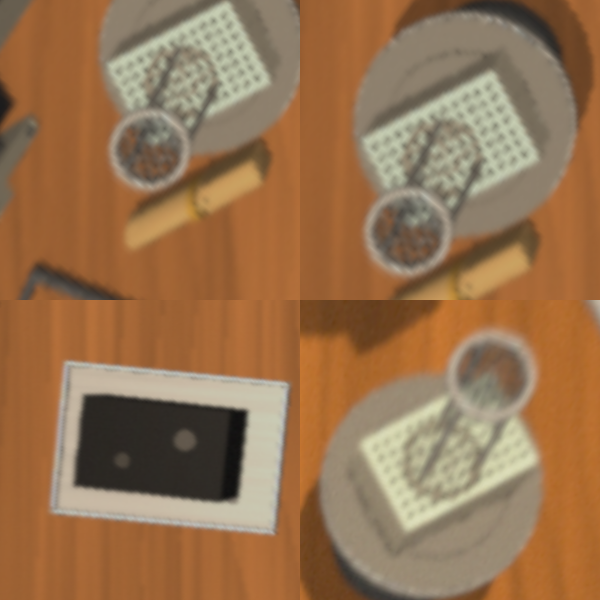

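Final view: the tripod ring is centred at (149,149) over the board middle, giving (0.440, -0.311) against the board's (0.442, -0.312) and the plate's (0.443, -0.312). The charcoal block lies flat inside the oblong tray, and the dish and bottle have not moved.

```bash
python3 -c "from cell import workorder;print(workorder.sign_off())"
```

```text
the job is handed in; nothing more can be done
None
```

The job is handed in at about 37 s; sign-off returned no verdict, but by my last camera checks the board and tripod are centred on the turntable to about 1–2 mm, the charcoal block and firebrick lie inside their own trays, and the dish and bottle have not moved.

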